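# Find the battery mill that has its cells

### The arm

A 6-joint arm with a two-finger parallel gripper is mounted at the origin on a cart in front of the work surface, level with it; the furniture and walls round the work are solid. World frame = base frame: x ahead of the robot, y to its left, z up, the work surface at z = 0. Lengths are in m, angles in rad, forces in N, time in s.
With the tool pointing down it reaches from about 0.275 to 0.825 m from the base axis. Payload 4.9 kg.
Tool frame: the origin (TCP) lies at the centre of the arm's flange, where the gripper is bolted on; the fingertips stand 173 mm ahead of it and the grasp point (between the pads) lies 155 mm ahead of it (ctrl.tips_ahead is the distance from the TCP to the fingertips, in m); z points along the fingers, y is the line along which they close (so a half turn about z gives the same grasp; the last joint's range is limited). The gripper opens to 85 mm and grips with 20 to 120 N. Pads are 22 mm wide; open, the fingers measure 114 mm over their backs; the gripper's body (76 mm by 85 mm) begins 54 mm behind the grasp point. The pads swing forward as they close: fully open they stand 13 mm farther back than shut.
Start: joints at [-1.388, 0.326, -0.193, 1.052, 0, 1.437], TCP at [0.171, -0.523, 0.405] pointing down, gripper open.
Joint ranges: [-2.65, 2.65], [-0.97, 1.79], [-1.3, 1.35], [-1.93, 2.1], [-1.47, 1.37], [-3.14, 3.14]. Speed limits (rad/s): [2.57, 2.57, 3.14, 3.14, 3.14, 3.14].

### API

Orientations are given as a rotation vector (axis times angle).
In Python, from bench import ctrl, cams, close_job, models gives the robot as it stands.
- The arm moves only by the tool jog_arm, called after "Emit:" as name(argument=value, ...) on one line, values as JSON. Schema: {"type":"object","properties":{"moves":{"type":"object","properties":{"increments":{"type":"array","items":{"type":"array","items":{"type":"number"},"minItems":6,"maxItems":6},"minItems":1,"maxItems":10}},"additionalProperties":false,"required":["increments"]},"aperture":{"type":"number"},"force":{"type":"number"},"only":{"type":"string"},"quiet":{"type":"boolean"},"lines":{"type":"string"}},"required":["moves"],"additionalProperties":false}. moves is an object whose key "increments" holds a list of rows, 1 to 10 of them, each of 6 numbers: dx, dy, dz in shares of the most that a row can go, 1 being 62.5 mm, then a rotation vector rx, ry, rz in parts of the range, where 1.0 means 4 rad; each row shifts and turns the commanded pose from where the row before left it, along the tool's axes as they then stand; what a row does not reach is not made up. A row lasts 1/8 s, in which the tool goes at most 0.0625 m and 0.188 rad, less where a joint would pass 70% of its speed; a pose out of reach is approached as far as the arm can. aperture is the finger opening in m, set as the call begins (left out keeps the last). The fingers move at their own pace and stop on an object; force is the grip in N (left out, the last holds). Time passes only in rows, so rows that do not move let the fingers close. The tool returns the time, the measured TCP pose, the force, the opening and the grip force at its end. only (a regular expression) keeps the lines of the reply that match it, lines (a string "A,B") keeps lines A to B, and quiet returns only ok. No shift or turn number may pass 1 either way. Input that does not fit is refused with a message, and nothing moves.
- ctrl.observe(): the state, without advancing time (a new reading comes with each control period).
- cams.camera(name): name is "scene" or "top"; returns the picture (400x640x3 uint8, red, green, blue); there is no depth.
- cams.camera_params(name): a dict with "fx", "fy", "cx", "cy" (pixels), "k1" (the pictures are not rectified: a ray, as slopes to the right and down, at radius r is drawn at 1 + k1 r^2 times it, then the intrinsics apply), "cam_to_world" (4x4, takes a point from camera to world coordinates). Camera axes: x right, y down, z forward; pixel columns grow to the right and rows downward; lengths in m; the calibration is good to about 2 mm. A picture is of the moment at which its call begins. camera_params takes no time and is no camera call.
- close_job(): hands the job in; it is judged then, once.
Trained networks look in the newest picture that a camera, given by its name, has taken for a name from the list of things; names that differ only in an ending like _2 or _b are one class to them, and where a whole thing is asked for, a point or a joint stands for the part that bears it (a point fixed in the world has none). Each returns a list of dicts, best first, with "confidence" (0 to 1); they miss things now and then, are a little off and sometimes report something else, mostly with a low value. They report only what shows in the picture. A call takes as long as a camera call.
- models.look_for(camera, thing): "pixel" ([column, row] in pixels, amid what is visible of it).
- models.place_of(camera, thing): "pixel" ([column, row] in pixels: a listed point, or the origin of a listed thing).
The state is a dict: "time_s": time; "qpos": joint angles; "joint_velocities": joint speeds; "joint_efforts": joint torques, N m; "ee_pos": TCP position; "eef_rot": TCP orientation; "ft_force": force on the tool from outside, world axes, zero at the start; "wrist_torque": the same for the moment, N m; "gripper_width": finger opening in m; "gripper_force": force on a finger pad.
Only numpy, scipy, OpenCV 4.12 (cv2) and the standard library are available. Lean on these libraries where they do the work, as an engineer would, in place of code of your own. Each camera call takes 0.05 s, during which the arm holds its last target. There are 200 camera calls.

### The job

One of the two alike steel battery mills in the wooden stand has no cells in it. Lift them in turn to feel which is which, putting a mill back in its recess when you need the hand free, and set the lighter one upright in the small white dish, where the batteries will be fitted, while the heavier waits in the stand. Then take the heavier one and finish while still holding it, upright and steady, about a hand's width above the middle of the frying pan, ready to season; do not put it down or let it go. Drop neither mill and leave the spice jar and the drinking glass where they stand.

Things in the scene. Friction and masses are not known exactly. Their poses are not given: they have to be found in the camera images.
- mill_a: steel battery mill, 152 mm tall, round; origin at centre of underside, z up its axis. Black foot 50 mm wide (z 0-14 mm), sleeve at most 52, grip head 52 mm wide (z 95-148). Starts in mill_stand_hole0. Looks the same as mill_b; either may be the heavier, by at least 0.12 kg (both under 0.6 kg). The battery carrier inside has 1 to 2 mm of play.
- mill_b: steel battery mill, 152 mm tall, round; origin at centre of underside, z up its axis. Black foot 50 mm wide (z 0-14 mm), sleeve at most 52, grip head 52 mm wide (z 95-148). Starts in mill_stand_hole1. Looks the same as mill_a; only the weight shows which one has its cells.
- mill_stand: dark wooden stand, fixed, 88 x 212 x 18 mm (its x, y, z), origin at the centre of its underside; two round recesses 54 mm across and 10 mm deep at its y = +52 and -52 mm; a mill in a recess has its underside 8 mm above the worktop. Place and yaw vary.
- mill_stand_hole0 (a point): centre of the mouth of the stand's recess at its +y end, in its top face (18 mm above the worktop)
- mill_stand_hole1 (a point): centre of the mouth of the stand's recess at its -y end, in its top face (18 mm above the worktop)
- dish: small round white dish, 97 mm across and 13 mm high with a flat floor about 62 mm across, 4 mm above the worktop; fixed; origin at the centre of its underside
- pan: round dark frying pan, fixed on the cooker's front right ring, 224 mm across, 45 mm high, two brown patties in it; origin at the centre of its underside, z up; the handle points along its own -x, reaches 285 mm from the centre, at most 81 mm above the pan's underside. Mind the microwave oven over the cooker (x beyond 0.56, from z 0.51 up)
- seasoning_jar: loose bystander: round spice jar 42 mm across, 106 mm tall, origin at the centre of its underside
- glass: loose bystander: drinking glass 77 mm across, 106 mm tall, origin at the centre of its underside

How it is judged:
On the way:
1. the lighter mill stands released in the dish and the heavier one stands released in the stand (((horizontal distance between mill_a and dish below 0.018 m and z of mill_a in the frame of dish below 0.01 m and angle between each of mill_a, mill_b's own z axis and vertical below 0.07 rad and contact force between mill_a and dish between 1.2 and 2.8 N and contact force between mill_a and the arm below 0.05 N and contact force between each of mill_a, mill_b and the fingers below 0.05 N and linear speed of mill_a below 0.03 m/s and contact force between mill_b and mill_stand above 2.8 N) or (horizontal distance between mill_b and dish below 0.018 m and z of mill_b in the frame of dish below 0.01 m and angle between each of mill_b, mill_a's own z axis and vertical below 0.07 rad and contact force between mill_b and dish between 1.2 and 2.8 N and contact force between mill_b and the arm below 0.05 N and contact force between each of mill_b, mill_a and the fingers below 0.05 N and linear speed of mill_b below 0.03 m/s and contact force between mill_a and mill_stand above 2.8 N))), for 0.2 s.
At the end, for the whole second after the job is handed in: Lighter mill upright (4 deg), released, at rest on the dish floor within 18 mm of its centre; heavier mill held by the fingers alone, still, upright within 10 deg, axis within 60 mm of the pan centre, underside 60 to 230 mm above the underside of the pan (((horizontal distance between mill_a and dish below 0.018 m and z of mill_a in the frame of dish below 0.01 m and angle between mill_a's own z axis and vertical below 0.07 rad and contact force between mill_a and dish between 1.2 and 2.8 N and contact force between mill_a and the arm below 0.05 N and contact force between mill_a and the fingers below 0.05 N and linear speed of each of mill_a, mill_b below 0.03 m/s and horizontal distance between mill_b and pan below 0.06 m and z of mill_b in the frame of pan between 0.06 and 0.23 m and angle between mill_b's own z axis and vertical below 0.17 rad and contact force between mill_b and the fingers above 3 N and contact force between mill_b and pan below 0.05 N) or (horizontal distance between mill_b and dish below 0.018 m and z of mill_b in the frame of dish below 0.01 m and angle between mill_b's own z axis and vertical below 0.07 rad and contact force between mill_b and dish between 1.2 and 2.8 N and contact force between mill_b and the arm below 0.05 N and contact force between mill_b and the fingers below 0.05 N and linear speed of each of mill_b, mill_a below 0.03 m/s and horizontal distance between mill_a and pan below 0.06 m and z of mill_a in the frame of pan between 0.06 and 0.23 m and angle between mill_a's own z axis and vertical below 0.17 rad and contact force between mill_a and the fingers above 3 N and contact force between mill_a and pan below 0.05 N))); the arm keeps its last pose, push and grip.
It fails at once if the seasoning jar is pushed more than 3 cm or tipped (distance of seasoning_jar from where it was at the start of the episode above 0.03 m or angle between seasoning_jar's own z axis and vertical above 0.4 rad).
It fails at once if the drinking glass is pushed more than 3 cm or tipped (distance of glass from where it was at the start of the episode above 0.03 m or angle between glass's own z axis and vertical above 0.4 rad).
It fails at once if a mill falls over or is dropped from more than about 2 cm (angle between any of mill_a, mill_b's own z axis and vertical above 0.7 rad or (linear speed of mill_a above 0.6 m/s and contact force between mill_a and the fingers below 0.05 N) or (linear speed of mill_b above 0.6 m/s and contact force between mill_b and the fingers below 0.05 N)).
It also fails if it takes over 72 s, if anything falls off the work surface, if the arm or the gripper's body presses on something with over 40 N, if the wrist force passes 120 N, or if a joint passes its speed limit or range.

## Working session

There is one attempt and no reset: what is moved stays moved. The work goes in short steps, Python scripts to look and compute and a tool call to move; the robot and the scene stay as the last step left them, time stands still between calls to the robot, and variables do not carry over. Pictures are saved under pics/ and viewed, at most 10 in all, crops included, and the job is handed in when it is done.

```bash
mkdir -p pics
```

Create h.py:
```python
import numpy as np, cv2
from bench import ctrl, cams, models
from scipy.spatial.transform import Rotation as R
def world(cam,px,z):
    p=cams.camera_params(cam); K=np.array([[p['fx'],0,p['cx']],[0,p['fy'],p['cy']],[0,0,1.]])
    s=cv2.undistortPoints(np.array([[px]],float),K,np.array([p['k1'],0,0,0,0.]))[0,0]
    T=np.array(p['cam_to_world']); d=T[:3,:3]@[s[0],s[1],1]; o=T[:3,3]
    return o+d*(z-o[2])/d[2]
def pic(cam,name):
    im=cams.camera(cam); cv2.imwrite('pics/'+name,im[:,:,::-1]); return im
```

Run:
```python
from h import *
s=ctrl.observe(); print({k:np.round(v,3) for k,v in s.items()})
for c in ['scene','top']:
    pic(c,c+'0.png'); print(c,np.round(cams.camera_params(c)['cam_to_world'],3).tolist())
    for t,z in [('mill_a',.008),('mill_stand',0),('mill_stand_hole0',.018),('mill_stand_hole1',.018),('dish',0),('pan',0.0),('seasoning_jar',0),('glass',0)]:
        print(t,[(round(d['confidence'],2),np.round(d['pixel']).tolist(),np.round(world(c,d['pixel'],z),3)[:2].tolist()) for d in models.place_of(c,t)[:3]])
```

```text
{'time_s': np.float64(0.0), 'qpos': array([-1.388,  0.327, -0.194,  1.052, -0.   ,  1.437]), 'joint_velocities': array([ 0.   , -0.001,  0.   ,  0.001,  0.   , -0.   ]), 'joint_efforts': array([ 3.0000e-03, -4.4339e+01,  2.6244e+01,  1.5000e-02, -0.0000e+00,
        0.0000e+00]), 'ee_pos': array([ 0.171, -0.522,  0.404]), 'eef_rot': array([-3.101, -0.495,  0.   ]), 'ft_force': array([-0.601, -0.452,  0.033]), 'wrist_torque': array([-0.011,  0.071,  0.017]), 'gripper_force': np.float64(0.0), 'gripper_width': np.float64(0.085)}
scene [[-0.682, -0.527, 0.507, -0.218], [-0.731, 0.497, -0.468, 0.637], [-0.005, -0.69, -0.724, 1.121], [0.0, 0.0, 0.0, 1.0]]
mill_a [(0.97, [375.0, 186.0], [0.466, -0.252])]
mill_stand []
mill_stand_hole0 []
mill_stand_hole1 []
dish [(0.82, [316.0, 214.0], [0.514, -0.035])]
pan [(0.75, [254.0, 282.0], [0.446, 0.258])]
seasoning_jar [(0.87, [313.0, 176.0], [0.641, -0.143]), (0.21, [375.0, 186.0], [0.468, -0.254])]
glass [(0.67, [270.0, 200.0], [0.654, 0.034])]
top [[-0.022, -0.99, 0.137, 0.381], [-1.0, 0.023, 0.007, -0.06], [-0.01, -0.137, -0.991, 1.076], [0.0, 0.0, 0.0, 1.0]]
mill_a [(0.87, [386.0, 226.0], [0.456, -0.234]), (0.83, [428.0, 228.0], [0.446, -0.356])]
mill_stand [(0.78, [405.0, 229.0], [0.444, -0.292]), (0.44, [318.0, 209.0], [0.51, -0.035])]
mill_stand_hole0 [(0.97, [428.0, 229.0], [0.443, -0.351]), (0.58, [387.0, 227.0], [0.451, -0.235])]
mill_stand_hole1 [(0.97, [428.0, 229.0], [0.443, -0.351]), (0.58, [387.0, 227.0], [0.451, -0.235])]
dish [(0.67, [318.0, 209.0], [0.511, -0.035]), (0.19, [390.0, 225.0], [0.457, -0.248])]
pan [(0.65, [217.0, 233.0], [0.446, 0.262])]
seasoning_jar [(0.79, [357.0, 168.0], [0.632, -0.155])]
glass [(0.66, [291.0, 164.0], [0.649, 0.041]), (0.6, [407.0, 227.0], [0.452, -0.296]), (0.36, [426.0, 231.0], [0.438, -0.352])]
```

```bash
python3 -c "
import cv2,numpy as np
a=cv2.imread('pics/scene0.png');b=cv2.imread('pics/top0.png')
cv2.imwrite('pics/both.png',cv2.resize(np.vstack([a,b]),(480,600)))"
```

```text
(no output)
```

View pics/top0.png

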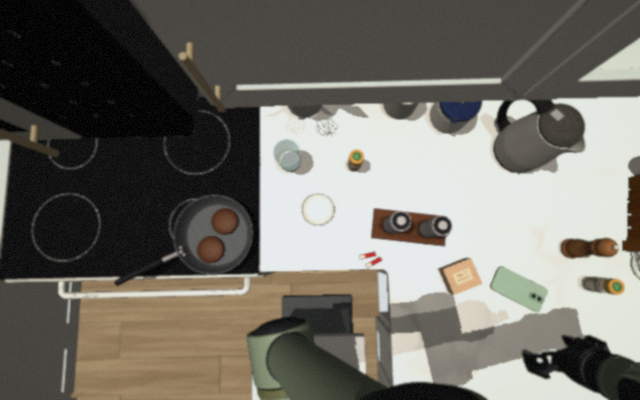

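View pics/scene0.png

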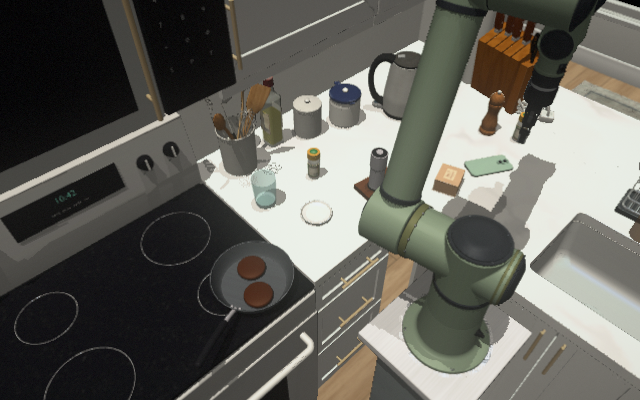

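The top view shows the stand at about (411,227) with mill tops near (399,221) and (441,226), the dish at (318,209), the pan at (213,234), the glass at (288,155) and the jar at (356,160). The scene view agrees, though the arm hides one mill. Next I'll refine the stand and mill positions from a close crop.

Run:
```python
from h import *
im=cv2.imread('pics/top0.png')
c=cv2.resize(im[190:260,350:470],None,fx=6,fy=6,interpolation=cv2.INTER_CUBIC)
cv2.imwrite('pics/crop1.png',c)
hsv=cv2.cvtColor(im,cv2.COLOR_BGR2HSV); g=cv2.cvtColor(im,cv2.COLOR_BGR2GRAY)
m=np.zeros(g.shape,np.uint8); m[195:258,362:462]=(g[195:258,362:462]<110)*255
n,l,st,_=cv2.connectedComponentsWithStats(m); k=1+np.argmax(st[1:,4])
b=im[:,:,0].astype(int); r=im[:,:,2].astype(int)
br=((r-b>25)&(g<120))&(l==k)
pts=np.argwhere(br)[:,::-1]
W=np.array([world('top',p,.018)[:2] for p in pts]).astype(np.float32)
print(len(W),cv2.minAreaRect(W))
np.save('W.npy',W)
# dish and pan outlines
m=np.zeros(g.shape,np.uint8)
```

```text
1094 ((0.45058882236480713, -0.2973960041999817), (0.20806701481342316, 0.08314132690429688), 82.13585662841797)
```

View pics/crop1.png

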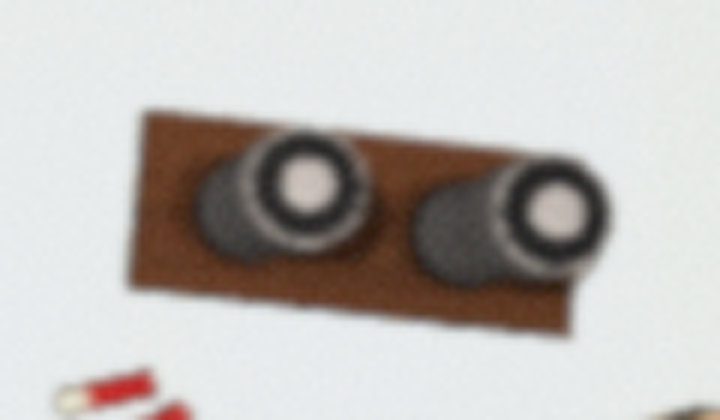

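The crop shows the stand's corners at about (374,209), (372,238) and (445,246), with the white caps on the mill tops near (401,221) and (442.5,225).

Run:
```python
from h import *
off=np.array([350,190]); P=lambda x,y:off+(np.array([x,y])+.5)/6-.5
a,b=world('top',P(307,185),.152),world('top',P(555,211),.152)
print('tops',a,b,np.linalg.norm(a-b))
c=[world('top',P(*q),.018) for q in [(147,112),(130,288),(570,335)]]
print('corners',np.round(c,4),'centre',(c[0]+c[2])/2, 'ang',np.degrees(np.arctan2(*(c[1]-c[2])[:2])))
mid=(c[0]+c[2])/2;u=(c[1]-c[2])/np.linalg.norm(c[1]-c[2]);print('holes',mid+.052*u,mid-.052*u)
im=cv2.imread('pics/top0.png')
def fit(m,z):
    n,l,st,ct=cv2.connectedComponentsWithStats(m); k=1+np.argmax(st[1:,4])
    cs,_=cv2.findContours((l==k).astype(np.uint8),cv2.RETR_EXTERNAL,cv2.CHAIN_APPROX_NONE)
    w=np.array([world('top',p,z)[:2] for p in cs[0][:,0]],np.float32); print(cv2.fitEllipse(w),cv2.minEnclosingCircle(w))
g=cv2.cvtColor(im,cv2.COLOR_BGR2GRAY)
e=cv2.Canny(g,30,90)
cr=cv2.HoughCircles(cv2.resize(g[190:230,295:345],None,fx=4,fy=4),cv2.HOUGH_GRADIENT,1,50,param1=60,param2=20,minRadius=50,maxRadius=85)
for x,y,r in cr[0][:2]: print('dish',world('top',[295+x/4,190+y/4],.013),r/4)
cr=cv2.HoughCircles(cv2.resize(g[180:285,155:270],None,fx=4,fy=4),cv2.HOUGH_GRADIENT,1,50,param1=60,param2=20,minRadius=140,maxRadius=180)
for x,y,r in cr[0][:3]: print('pan',world('top',[155+x/4,180+y/4],.045),155+x/4,180+y/4,r/4)
o=ctrl.observe();print(R.from_rotvec(o['eef_rot']).as_matrix().round(3))
cv2.imwrite('pics/crop2.png',np.hstack([cv2.resize(im[185:235,290:350],(480,400)),]))
```

```text
tops [ 0.4580701  -0.24822867  0.152     ] [ 0.44480079 -0.35153201  0.152     ] 0.10415207243032645
corners [[ 0.5065 -0.2     0.018 ]
 [ 0.4217 -0.1884  0.018 ]
 [ 0.3948 -0.3971  0.018 ]] centre [ 0.45063985 -0.29851614  0.018     ] ang 7.346290794699684
holes [ 0.45728888 -0.24694298  0.018     ] [ 0.44399082 -0.35008929  0.018     ]
dish [ 0.50825376 -0.03766221  0.013     ] 16.975
pan [0.44021327 0.25921464 0.045     ] 213.375 234.125 39.6
[[ 0.95   0.311  0.   ]
 [ 0.311 -0.95   0.   ]
 [ 0.    -0.    -1.   ]]
```

View pics/crop2.png

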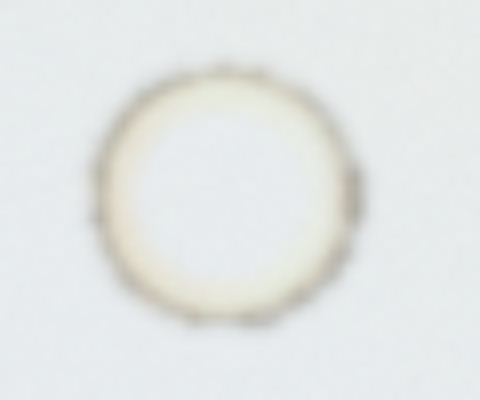

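Careful with the scale: shifts go in shares of 62.5 mm and turns go in shares of 4 rad. That gives: 0.045 m is 0.72, -0.0215 m is -0.344, -0.18 rad / 4 = -0.045.

Emit:
jog_arm(moves={"increments": [[0.72, -0.344, 0, 0, 0, 0], [0.72, -0.344, 0, 0, 0, 0], [0.72, -0.344, 0, 0, 0, 0], [0.72, -0.344, 0, 0, 0, 0], [0.72, -0.344, 0, 0, 0, 0], [0.72, -0.344, 0, 0, 0, 0], [0.72, -0.344, 0, 0, 0, 0], [0.688, -0.344, 0, 0, 0, 0], [0, 0, 0, 0, 0, -0.045], [0, 0, 0, 0, 0, -0.045]]}, aperture=0.085)

```text
time_s: 2.15
ee_pos: [0.4585, -0.2469, 0.4046]
eef_rot: [2.959, 1.055, -0.0]
ft_force: [0.8, 0.8, -0.1]
gripper_width: 0.0851
gripper_force: 0.0
```

Emit:
jog_arm(moves={"increments": [[0, 0, 0, 0, 0, -0.045], [0, 0, 0, 0, 0, -0.045], [0, 0, 0, 0, 0, -0.045], [0, 0, 0, 0, 0, -0.045], [0, 0, 0, 0, 0, -0.0115], [0, 0, 0, 0, 0, 0]]})

```text
time_s: 2.9
ee_pos: [0.458, -0.2477, 0.4047]
eef_rot: [2.36, 2.074, 0.0]
ft_force: [-0.4, 0.2, 0.5]
gripper_width: 0.085
gripper_force: 0.0
```

Add to h.py:
```python
def go(t,ang=None):
    o=ctrl.observe(); M=R.from_rotvec(o['eef_rot']).as_matrix(); d=M.T@(np.array(t)-o['ee_pos'])
    print('tool d',d.round(4),'tooly ang',np.degrees(np.arctan2(M[1,1],M[0,1])).round(2),'zaxis',M[:,2].round(4),'F',np.round(o['ft_force'],2),'q',np.round(o['qpos'],2))
```

Run:
```python
from h import *
go([.4575,-.2477,.285])
pic('top','top1.png')
```

```text
tool d [-1.000e-04 -5.000e-04  1.197e-01] tooly ang -7.37 zaxis [ 1.e-04 -1.e-04 -1.e+00] F [-0.44  0.2   0.48] q [-0.64  0.27 -0.27  1.03 -0.    1.06]
```

In the tool's units: 0.04 m is 0.64, 0.03 m is 0.48.

Emit:
jog_arm(moves={"increments": [[0, 0, 0.64, 0, 0, 0], [0, 0, 0.64, 0, 0, 0], [0, 0, 0.48, 0, 0, 0], [0, 0, 0.16, 0, 0, 0], [0, 0, 0, 0, 0, 0]]})

```text
time_s: 3.58
ee_pos: [0.458, -0.2477, 0.2847]
eef_rot: [-2.359, -2.074, 0.0]
ft_force: [-0.2, 0.1, 0.7]
gripper_width: 0.0845
gripper_force: 0.0
```

Emit:
jog_arm(moves={"increments": [[0, 0, 0, 0, 0, 0], [0, 0, 0, 0, 0, 0], [0, 0, 0, 0, 0, 0], [0, 0, 0, 0, 0, 0], [0, 0, 0, 0, 0, 0], [0, 0, 0, 0, 0, 0]]}, aperture=0.04, force=50)

```text
time_s: 4.32
ee_pos: [0.4583, -0.248, 0.2861]
eef_rot: [2.357, 2.073, 0.0]
ft_force: [-2.1, 0.3, 4.7]
gripper_width: 0.0513
gripper_force: 51.4
```

Run:
```python
from h import *
go([.4575,-.2477,.285]); print(ctrl.observe()['wrist_torque'].round(3))
```

```text
tool d [ 0.0002 -0.0008  0.0011] tooly ang -7.34 zaxis [ 0.0017 -0.0016 -1.    ] F [-2.12  0.31  4.71] q [-0.64  0.39 -0.44  0.74 -0.    1.06]
[0.103 0.216 0.009]
```

In the tool's units: -0.02 m is -0.32, -0.01 m is -0.16.

Emit:
jog_arm(moves={"increments": [[0, 0, -0.16, 0, 0, 0], [0, 0, -0.32, 0, 0, 0], [0, 0, -0.32, 0, 0, 0], [0, 0, 0, 0, 0, 0], [0, 0, 0, 0, 0, 0], [0, 0, 0, 0, 0, 0]]})

```text
time_s: 5.08
ee_pos: [0.4576, -0.2474, 0.3337]
eef_rot: [-2.358, -2.073, 0.001]
ft_force: [-0.3, -0.8, -3.4]
gripper_width: 0.0506
gripper_force: 53.0
```

Add to h.py:
```python
def weigh(n=10):
    f=[]
    for i in range(n):
        cams.camera('scene'); o=ctrl.observe(); f.append(np.r_[o['ft_force'],o['wrist_torque'],o['gripper_width'],o['gripper_force'],o['joint_efforts'][1:4]])
    print('mean',np.mean(f,0).round(3),'\nsd',np.std(f,0).round(3))
```

Run:
```python
from h import *
weigh(); go([.509,-.037,.335]); pic('scene','scene1.png')
```

```text
mean [ 4.7000e-02  1.9700e-01 -3.8030e+00 -1.7000e-02  9.0000e-03  1.4000e-02
  5.1000e-02  5.2997e+01 -4.4384e+01  2.5323e+01  1.4000e-02] 
sd [0.386 0.583 0.434 0.028 0.02  0.027 0.    0.    0.073 0.027 0.005]
tool d [ 0.2155  0.0237 -0.0003] tooly ang -7.34 zaxis [-0.  0. -1.] F [-0.31 -0.11 -3.43] q [-0.64  0.33 -0.38  0.86  0.    1.06]
```

View pics/scene1.png

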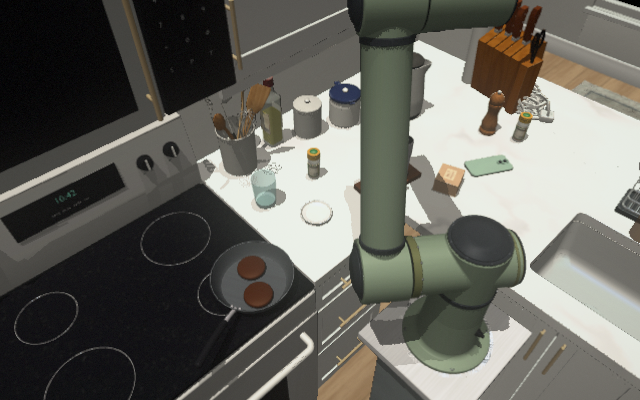

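The view is partly blocked by the arm, but the mill is out of the stand and held. It weighs about 3.8–4.1 N, so it is probably the heavier one. I'll put it back and feel the other.

In the tool's units: 0.02 m is 0.32, 0.016 m is 0.256.

Emit:
jog_arm(moves={"increments": [[0, 0.008, 0.32, 0, 0, 0], [0, 0, 0.256, 0, 0, 0], [0, 0, 0.112, 0, 0, 0], [0, 0, 0.064, 0, 0, 0], [0, 0, 0, 0, 0, 0], [0, 0, 0, 0, 0, 0]]})

```text
time_s: 6.38
ee_pos: [0.4587, -0.2479, 0.2882]
eef_rot: [2.358, 2.074, 0.0]
ft_force: [0.4, 0.2, -3.8]
gripper_width: 0.0511
gripper_force: 53.1
```

Run:
```python
from h import *
go([.4583,-.248,.2861])
```

```text
tool d [-0.0001 -0.0004  0.0021] tooly ang -7.33 zaxis [ 8.e-04 -6.e-04 -1.e+00] F [ 0.37  0.18 -3.78] q [-0.64  0.38 -0.43  0.75  0.    1.06]
```

In the tool's units: 0.0015 m is 0.024, 0.001 m is 0.016.

Emit:
jog_arm(moves={"increments": [[0, 0, 0.024, 0, 0, 0], [0, 0, 0.016, 0, 0, 0], [0, 0, 0, 0, 0, 0], [0, 0, 0, 0, 0, 0]]})

```text
time_s: 6.88
ee_pos: [0.4586, -0.2479, 0.2862]
eef_rot: [2.358, 2.074, 0.0]
ft_force: [-1.7, 1.0, 5.4]
gripper_width: 0.0509
gripper_force: 53.9
```

In the tool's units: -0.05 m is -0.8, -0.035 m is -0.56.

Emit:
jog_arm(moves={"increments": [[0, 0, 0, 0, 0, 0], [0, 0, 0, 0, 0, 0], [0, 0, 0, 0, 0, 0], [0, 0, 0, 0, 0, 0], [0, 0, -0.48, 0, 0, 0], [0, 0, -0.8, 0, 0, 0], [0, 0, -0.56, 0, 0, 0], [0, 0, 0, 0, 0, 0]]}, aperture=0.085)

```text
time_s: 7.88
ee_pos: [0.4593, -0.2483, 0.4032]
eef_rot: [2.354, 2.071, 0.002]
ft_force: [0.1, -0.4, -0.4]
gripper_width: 0.0849
gripper_force: 0.0
```

Emit:
jog_arm(moves={"increments": [[-0.416, 0, 0, 0, 0, 0], [-0.832, 0, 0, 0, 0, 0], [-0.416, 0, 0, 0, 0, 0], [0, 0, 0, 0, 0, 0]]})

```text
time_s: 8.38
ee_pos: [0.4447, -0.3522, 0.399]
eef_rot: [-2.36, -2.071, -0.0]
ft_force: [-0.1, 1.1, -0.7]
gripper_width: 0.0849
gripper_force: 0.0
```

Run:
```python
from h import *
go([.4443,-.351,.285])
```

```text
tool d [ 0.001  -0.0004  0.114 ] tooly ang -7.48 zaxis [-9.0e-04  1.4e-03 -1.0e+00] F [-0.11  1.08 -0.75] q [-0.8   0.36 -0.15  1.06  0.    0.9 ]
```

In the tool's units: 0.04 m is 0.64, 0.025 m is 0.4.

Emit:
jog_arm(moves={"increments": [[0.008, 0, 0.64, 0, 0, 0], [0.008, 0, 0.64, 0, 0, 0], [0, 0, 0.4, 0, 0, 0], [0, 0, 0.144, 0, 0, 0], [0, 0, 0, 0, 0, 0]]})

```text
time_s: 9.0
ee_pos: [0.4454, -0.3492, 0.286]
eef_rot: [-2.357, -2.075, -0.0]
ft_force: [0.6, -0.8, 0.1]
gripper_width: 0.085
gripper_force: 0.0
```

Emit:
jog_arm(moves={"increments": [[0, 0, 0, 0, 0, 0], [0, 0, 0, 0, 0, 0], [0, 0, 0, 0, 0, 0], [0, 0, 0, 0, 0, 0], [0, 0, 0, 0, 0, 0], [0, 0, 0, 0, 0, 0]]}, aperture=0.04, force=50)

```text
time_s: 9.75
ee_pos: [0.4454, -0.3502, 0.2876]
eef_rot: [2.358, 2.073, -0.0]
ft_force: [-1.4, 0.6, 6.2]
gripper_width: 0.051
gripper_force: 51.3
```

Emit:
jog_arm(moves={"increments": [[0, 0, -0.16, 0, 0, 0], [0, 0, -0.32, 0, 0, 0], [0, 0, -0.32, 0, 0, 0], [0, 0, 0, 0, 0, 0], [0, 0, 0, 0, 0, 0], [0, 0, 0, 0, 0, 0]]})

```text
time_s: 10.5
ee_pos: [0.445, -0.3496, 0.3352]
eef_rot: [-2.358, -2.074, 0.0]
ft_force: [-0.1, 0.2, -1.8]
gripper_width: 0.0511
gripper_force: 52.3
```

Run:
```python
from h import *
weigh(); go([.509,-.037,.335]); pic('top','top2.png')
```

```text
mean [-1.1500e-01 -9.2000e-02 -1.9250e+00 -2.0000e-03 -2.3000e-02  6.0000e-03
  5.1000e-02  5.2279e+01 -4.8232e+01  2.5335e+01  1.0000e-02] 
sd [0.556 0.606 0.32  0.029 0.032 0.019 0.    0.    0.08  0.027 0.004]
tool d [0.3185 0.0232 0.0012] tooly ang -7.34 zaxis [-0.e+00  1.e-04 -1.e+00] F [-0.96  0.13 -1.36] q [-0.8   0.41 -0.25  0.91  0.    0.9 ]
```

View pics/top2.png

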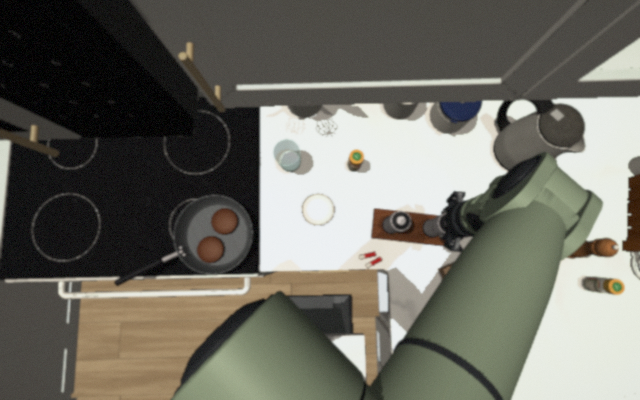

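The top view shows mill A still upright in its recess at (399,221), with the dish, jar and glass undisturbed. Mill B weighs about 1.9 N against 3.8 N, so B is the lighter one. I'll raise it clear of mill A and carry it to the dish.

In the tool's units: -0.05 m is -0.8, -0.045 m is -0.72.

Emit:
jog_arm(moves={"increments": [[0, 0, -0.48, 0, 0, 0], [0, 0, -0.8, 0, 0, 0], [0, 0, -0.72, 0, 0, 0], [0, 0, 0, 0, 0, 0], [0, 0, 0, 0, 0, 0]]})

```text
time_s: 11.68
ee_pos: [0.4451, -0.3497, 0.4604]
eef_rot: [-2.358, -2.074, 0.0]
ft_force: [-0.2, 0.9, -2.3]
gripper_width: 0.0509
gripper_force: 52.8
```

Emit:
jog_arm(moves={"increments": [[0.32, 0.024, 0, 0, 0, 0], [0.64, 0.048, 0, 0, 0, 0], [0.8, 0.064, 0, 0, 0, 0], [0.8, 0.064, 0, 0, 0, 0], [0.8, 0.048, 0, 0, 0, 0], [0.8, 0.064, 0, 0, 0, 0], [0.64, 0.048, 0, 0, 0, 0], [0.296, 0.016, 0, 0, 0, 0], [0, 0, 0, 0, 0, 0], [0, 0, 0, 0, 0, 0]]})

```text
time_s: 12.92
ee_pos: [0.5091, -0.0375, 0.4608]
eef_rot: [-2.359, -2.074, 0.001]
ft_force: [0.0, -0.1, -2.3]
gripper_width: 0.0509
gripper_force: 52.6
```

Run:
```python
from h import *
go([.509,-.037,.300])
```

```text
tool d [0.0006 0.     0.1608] tooly ang -7.38 zaxis [-9.e-04 -4.e-04 -1.e+00] F [ 0.04 -0.09 -2.29] q [-0.22  0.22 -0.19  1.16 -0.    1.48]
```

In the tool's units: 0.05 m is 0.8, 0.04 m is 0.64.

Emit:
jog_arm(moves={"increments": [[0, 0, 0.48, 0, 0, 0], [0, 0, 0.8, 0, 0, 0], [0, 0, 0.64, 0, 0, 0], [0, 0, 0.4, 0, 0, 0], [0, 0, 0.16, 0, 0, 0], [0, 0, 0.08, 0, 0, 0], [0, 0, 0, 0, 0, 0], [0, 0, 0, 0, 0, 0]]})

```text
time_s: 13.92
ee_pos: [0.5097, -0.0372, 0.3021]
eef_rot: [2.358, 2.074, 0.002]
ft_force: [-0.2, -0.3, -1.9]
gripper_width: 0.0509
gripper_force: 52.7
```

Run:
```python
from h import *
go([.509,-.037,.2836])
for c in ['scene','top']:
    im=pic(c,c+'3.png')
    print([(round(d['confidence'],2),np.round(d['pixel'],1),world(c,d['pixel'],.020)[:2].round(4)) for d in models.place_of(c,'mill_a')[:3]])
a=cv2.imread('pics/scene3.png')[130:250,240:400];b=cv2.imread('pics/top3.png')[170:260,270:390]
cv2.imwrite('pics/crop3.png',np.hstack([cv2.resize(a,(400,300)),cv2.resize(b,(400,300))]))
```

```text
tool d [ 0.0001 -0.0008  0.0185] tooly ang -7.34 zaxis [ 1.7e-03 -4.0e-04 -1.0e+00] F [-0.25 -0.27 -1.94] q [-0.22  0.35 -0.44  0.77 -0.    1.48]
[(0.69, array([317.8, 205.7]), array([ 0.5196, -0.0496]))]
[(0.61, array([390.2, 226.5]), array([ 0.4522, -0.2439]))]
```

View pics/crop3.png

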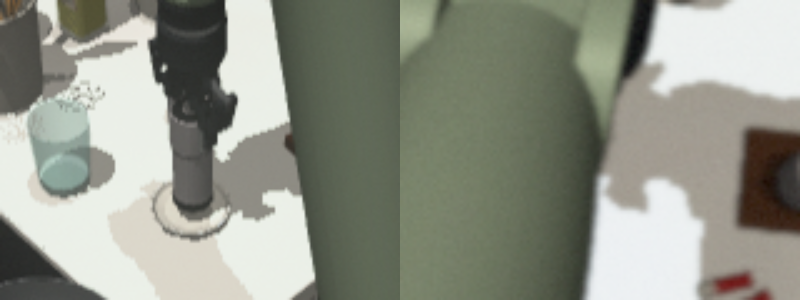

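The scene crop shows the mill's foot at about (317,213), centred over the dish at (317,213). I'll lower it until it touches.

In the tool's units: 0.008 m is 0.128, 0.005 m is 0.08.

Emit:
jog_arm(moves={"increments": [[0, -0.008, 0.128, 0, 0, 0], [0, 0, 0.08, 0, 0, 0], [0, 0, 0.032, 0, 0, 0], [0, 0, 0, 0, 0, 0], [0, 0, 0, 0, 0, 0]]})

```text
time_s: 14.75
ee_pos: [0.5089, -0.037, 0.2863]
eef_rot: [2.359, 2.075, 0.0]
ft_force: [0.6, -0.0, -2.7]
gripper_width: 0.051
gripper_force: 52.7
```

Emit:
jog_arm(moves={"increments": [[0, 0, 0.016, 0, 0, 0], [0, 0, 0.016, 0, 0, 0], [0, 0, 0, 0, 0, 0], [0, 0, 0, 0, 0, 0]]})

```text
time_s: 15.25
ee_pos: [0.5088, -0.037, 0.2842]
eef_rot: [2.359, 2.075, -0.0]
ft_force: [0.3, -0.2, -3.1]
gripper_width: 0.0507
gripper_force: 52.7
```

In the tool's units: 0.001 m is 0.016.

Emit:
jog_arm(moves={"increments": [[0, 0, 0.016, 0, 0, 0], [0, 0, 0, 0, 0, 0], [0, 0, 0, 0, 0, 0]]})

```text
time_s: 15.62
ee_pos: [0.5088, -0.0369, 0.2839]
eef_rot: [2.359, 2.075, 0.001]
ft_force: [-2.7, -0.2, 5.1]
gripper_width: 0.0508
gripper_force: 53.5
```

Emit:
jog_arm(moves={"increments": [[0, 0, 0.016, 0, 0, 0], [0, 0, 0, 0, 0, 0], [0, 0, 0, 0, 0, 0]]})

```text
time_s: 16.0
ee_pos: [0.5088, -0.0369, 0.2838]
eef_rot: [2.358, 2.074, 0.001]
ft_force: [-3.4, 0.5, 13.9]
gripper_width: 0.0511
gripper_force: 54.5
```

In the tool's units: -0.001 m is -0.016.

Emit:
jog_arm(moves={"increments": [[0, 0, -0.016, 0, 0, 0], [0, 0, 0, 0, 0, 0]]})

```text
time_s: 16.25
ee_pos: [0.5088, -0.0369, 0.2839]
eef_rot: [2.359, 2.075, 0.0]
ft_force: [-3.9, 1.2, 7.6]
gripper_width: 0.051
gripper_force: 53.3
```

Emit:
jog_arm(moves={"increments": [[0, 0, 0, 0, 0, 0], [0, 0, 0, 0, 0, 0], [0, 0, 0, 0, 0, 0], [0, 0, 0, 0, 0, 0], [0, 0, -0.32, 0, 0, 0], [0, 0, -0.8, 0, 0, 0], [0, 0, -0.8, 0, 0, 0], [0, 0, 0, 0, 0, 0], [0, 0, 0, 0, 0, 0]]}, aperture=0.085)

```text
time_s: 17.38
ee_pos: [0.5086, -0.0369, 0.4028]
eef_rot: [-2.359, -2.075, 0.0]
ft_force: [-0.1, 0.7, -0.1]
gripper_width: 0.085
gripper_force: 0.0
```

Run:
```python
from h import *
go([.4583,-.248,.2861])
im=pic('scene','scene4.png')
a=im[130:250,240:440,::-1]
cv2.imwrite('pics/crop4.png',cv2.resize(a,(700,420)))
```

```text
tool d [-0.2158 -0.0229  0.1167] tooly ang -7.33 zaxis [-1.e-04  0.e+00 -1.e+00] F [-0.11  0.71 -0.07] q [-0.22  0.25 -0.3   1.02  0.    1.48]
```

View pics/crop4.png

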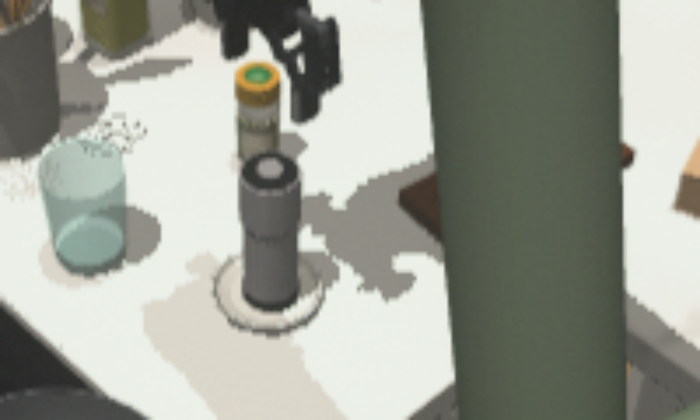

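Mill B stands upright and centred in the dish, with its foot at about (317,214) against a dish centre of (317,213). The jar and glass haven't been touched. Now I'll fetch the heavier mill A.

In the tool's units: -0.06 m is -0.96, -0.05 m is -0.8.

Emit:
jog_arm(moves={"increments": [[-0.4, -0.048, 0, 0, 0, 0], [-0.8, -0.08, 0, 0, 0, 0], [-0.96, -0.096, 0, 0, 0, 0], [-0.8, -0.096, 0, 0, 0, 0], [-0.496, -0.048, 0, 0, 0, 0], [0, 0, 0, 0, 0, 0], [0, 0, 0, 0, 0, 0]]})

```text
time_s: 18.3
ee_pos: [0.4581, -0.2476, 0.402]
eef_rot: [-2.357, -2.073, 0.0]
ft_force: [0.2, 0.6, -0.2]
gripper_width: 0.0851
gripper_force: 0.0
```

Run:
```python
from h import *
go([.4583,-.248,.2861])
```

```text
tool d [-0.0005  0.0005  0.1159] tooly ang -7.33 zaxis [-0.0019  0.002  -1.    ] F [ 0.2   0.64 -0.18] q [-0.64  0.28 -0.27  1.03  0.    1.06]
```

In the tool's units: 0.04 m is 0.64, 0.027 m is 0.432.

Emit:
jog_arm(moves={"increments": [[0, 0.008, 0.64, 0, 0, 0], [0, 0, 0.64, 0, 0, 0], [0, 0, 0.432, 0, 0, 0], [0, 0, 0.144, 0, 0, 0], [0, 0, 0, 0, 0, 0]]})

```text
time_s: 18.92
ee_pos: [0.4591, -0.2475, 0.2871]
eef_rot: [-2.357, -2.076, 0.0]
ft_force: [-0.5, -0.3, -0.1]
gripper_width: 0.0844
gripper_force: 0.0
```

Emit:
jog_arm(moves={"increments": [[0, 0, 0, 0, 0, 0], [0, 0, 0, 0, 0, 0], [0, 0, 0, 0, 0, 0], [0, 0, 0, 0, 0, 0], [0, 0, 0, 0, 0, 0], [0, 0, 0, 0, 0, 0]]}, aperture=0.04, force=55)

```text
time_s: 19.68
ee_pos: [0.4591, -0.2486, 0.2885]
eef_rot: [2.358, 2.073, 0.0]
ft_force: [-1.4, 1.1, 4.8]
gripper_width: 0.051
gripper_force: 56.5
```

Emit:
jog_arm(moves={"increments": [[0, 0, -0.16, 0, 0, 0], [0, 0, -0.32, 0, 0, 0], [0, 0, -0.72, 0, 0, 0], [0, 0, -0.8, 0, 0, 0], [0, 0, -0.72, 0, 0, 0], [0, 0, -0.16, 0, 0, 0], [0, 0, 0, 0, 0, 0], [0, 0, 0, 0, 0, 0]]})

```text
time_s: 20.68
ee_pos: [0.4584, -0.248, 0.4651]
eef_rot: [-2.356, -2.072, 0.001]
ft_force: [-0.0, -0.2, -4.1]
gripper_width: 0.0508
gripper_force: 58.7
```

Run:
```python
from h import *
go([.40,0,.46]);go([.4405,.2595,.40])
```

```text
tool d [ 0.2385 -0.0896  0.0058] tooly ang -7.34 zaxis [-0.0031  0.0023 -1.    ] F [-0.01 -0.15 -4.09] q [-0.64  0.24 -0.15  1.18  0.    1.06]
tool d [ 0.5009 -0.0824  0.0663] tooly ang -7.34 zaxis [-0.0031  0.0023 -1.    ] F [-0.01 -0.15 -4.09] q [-0.64  0.24 -0.15  1.18  0.    1.06]
```

In the tool's units: 0.05 m is 0.8, -0.018 m is -0.288.

Emit:
jog_arm(moves={"increments": [[0.4, -0.16, 0, 0, 0, 0], [0.72, -0.272, 0, 0, 0, 0], [0.8, -0.288, 0, 0, 0, 0], [0.8, -0.288, 0, 0, 0, 0], [0.8, -0.288, 0, 0, 0, 0], [0.8, -0.032, 0, 0, 0, 0], [0.8, 0, 0, 0, 0, 0], [0.8, 0, 0, 0, 0, 0], [0.8, 0, 0, 0, 0, 0], [0.8, 0, 0, 0, 0, 0]]})

```text
time_s: 21.92
ee_pos: [0.4361, 0.23, 0.4653]
eef_rot: [-2.358, -2.074, 0.005]
ft_force: [1.0, -0.9, -3.1]
gripper_width: 0.0509
gripper_force: 59.2
```

Emit:
jog_arm(moves={"increments": [[0.4, 0, 0, 0, 0, 0], [0, 0, 0, 0, 0, 0], [0, 0, 0, 0, 0, 0]]})

```text
time_s: 22.3
ee_pos: [0.4394, 0.2528, 0.4658]
eef_rot: [-2.359, -2.074, 0.005]
ft_force: [-0.1, 0.4, -4.6]
gripper_width: 0.0512
gripper_force: 59.2
```

Run:
```python
from h import *
go([.4405,.2595,.40])
```

```text
tool d [0.0069 0.0004 0.0658] tooly ang -7.34 zaxis [-0.0026 -0.0016 -1.    ] F [-0.06  0.45 -4.64] q [ 0.38  0.21 -0.19  1.17 -0.    2.08]
```

In the tool's units: 0.03 m is 0.48, 0.018 m is 0.288.

Emit:
jog_arm(moves={"increments": [[0.064, 0, 0.24, 0, 0, 0], [0.048, 0, 0.48, 0, 0, 0], [0, 0, 0.288, 0, 0, 0], [0, 0, 0.08, 0, 0, 0], [0, 0, 0, 0, 0, 0], [0, 0, 0, 0, 0, 0], [0, 0, 0, 0, 0, 0], [0, 0, 0, 0, 0, 0]]})

```text
time_s: 23.3
ee_pos: [0.4407, 0.2602, 0.3996]
eef_rot: [2.359, 2.075, 0.001]
ft_force: [-0.8, -0.1, -4.1]
gripper_width: 0.0507
gripper_force: 59.2
```

Run:
```python
from h import *
go([.4405,.2595,.40])
pic('scene','scene5.png')
```

```text
tool d [-0.0008 -0.0001 -0.0004] tooly ang -7.33 zaxis [ 7.e-04  3.e-04 -1.e+00] F [-0.76 -0.05 -4.11] q [ 0.39  0.26 -0.3   1.01  0.    2.09]
```

View pics/scene5.png

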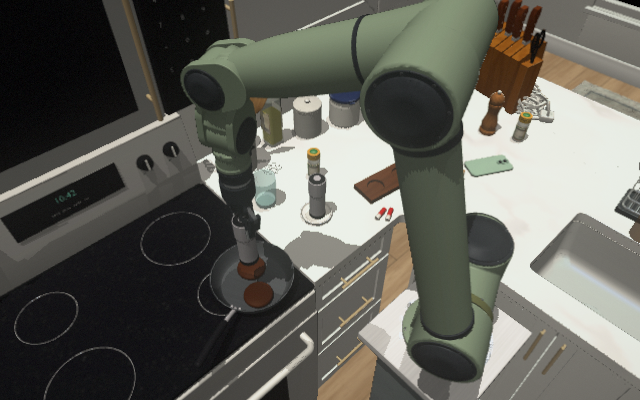

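The scene shows mill A held upright above the pan at about (248,250), mill B standing in the dish at (317,200), and the jar and glass where they were. I'm handing the job in.

```bash
python3 -c "
from bench import close_job
print(close_job())"
```

```text
the job is handed in; nothing more can be done
None
```

I handed the job in at about 23 s: the lighter mill (mill_b, about 1.9 N) stands released in the dish, and the heavier one (mill_a, about 3.8 N) is held upright about 11 cm above the middle of the pan; the judge returned no verdict.

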